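# Uncap the gas port whose thread hand is unknown

## Robot

A 6-joint arm with a two-finger parallel gripper is mounted at the origin on a cart in front of the work surface, level with it; the furniture and walls round the work are solid. World frame = base frame: x ahead of the robot, y to its left, z up, the work surface at z = 0. Lengths are in m, angles in degrees, forces in N, time in s.
With the tool pointing down it reaches from about 0.4 to 0.825 m from the base axis. Payload 7 kg.
Tool frame: the origin (TCP) lies between the finger pads; the fingertips stand 22 mm ahead of it and the grasp point (between the pads) lies 3 mm ahead of it; z points along the fingers, y is the direction in which the jaws open and shut (so a half turn about z gives the same grasp; the last joint's range is limited). The gripper opens to 88 mm and grips with 3 to 60 N. Pads are 19 mm wide; open, the fingers measure 130 mm over their backs; the gripper's body (78 mm by 193 mm) begins 47 mm behind the grasp point.
Start: joints at [89.559, 20.546, 0.682, 0, -70.136, -16.507], TCP at [0.197, 0.646, 0.249] pointing down, gripper open.
Joint ranges: [-176.03, 176.03], [-82.01, 121.73], [-58.28, 71.71], [-173.87, 95.51], [-174.79, -0.11], [-173.66, 173.66]. Speed limits (degrees/s): [136.94, 136.94, 172.46, 180, 180, 180].

## Interface

Orientations are given as [roll, pitch, yaw] about the fixed x, y, z axes, in that order (R = Rz(yaw) Ry(pitch) Rx(roll)).
In Python, from plant import telemetry, cams, r gives the robot as it stands.
- The arm moves only by the tool carry_out, never from a script. Its argument "commands" is one flat list of numbers, 5 for each row, row after row: the shift along the world's x, y, z as a fraction of full scale, then the turn about the world's z as a fraction of full scale, then the gripper's target within -1 to 1 (shut at 1, half-way at 0, fully open at -1). In form: [x, y, z, turn, claw, x, y, z, turn, claw, ...]. A call has 1 to 8 rows; each row shifts and turns the commanded pose from where the row before left it; what a row does not reach is not made up. Full scale, the value 1, is 0.04 m for a shift and 4 degrees for a turn. A row lasts 1/10 s, in which the tool goes at most 50 mm and 8.59 degrees, less where a joint would pass 70% of its speed; a pose out of reach is approached as far as the arm can. A call with a number of a shift or a turn outside -1 to 1 is refused whole. A call with a gripper value outside its range is refused whole. The fingers move at their own pace and stop on an object; "grip_force" is the grip in N (left out, the last holds). Time passes only in rows, so rows that do not move let the fingers close. It gives the time, the measured TCP pose, the force and the opening at its end, in the units of the state.
- telemetry.get_state(): the state, without advancing time (a new reading comes with each control period).
- cams.capture(name): name is "side" or "top" or "wrist"; returns a dict with "frame" (384x512x3 uint8, red, green, blue), "camera_matrix" (3x3 intrinsics, pixels), "k1" (the pictures are not rectified: a ray, as slopes to the right and down, at radius r is drawn at 1 + k1 r^2 times it, then the intrinsics apply), "camera_from_world" (4x4, takes a point from world to camera coordinates); the wrist camera has in their place "mount" (4x4, takes a point from camera to tool coordinates, whose origin is the TCP and whose axes are the flange's). Camera axes: x right, y down, z forward; pixel columns grow to the right and rows downward; lengths in m; the calibration is good to about 2 mm. A picture is of the moment at which its call begins: read the wrist's pose just before it. There is no depth.
- r.close_job(): hands the job in, once; it reports no verdict.
The state is a dict: "time_s": time; "joints": joint angles; "qd": joint speeds; "joint_torque": joint torques, N m; "tcp_pos": TCP position; "eef_rot": TCP orientation; "contact_force": force on the tool from outside, world axes, zero at the start; "moment": the same for the moment, N m; "gripper_width": finger opening in m.
Only numpy, scipy, OpenCV 4.12 (cv2) and the standard library are available. Lean on these libraries where they do the work, as an engineer would, in place of code of your own. Each camera call takes 0.05 s, during which the arm holds its last target. There are 200 camera calls.

## Task

The wine preserver is to be charged from the left of the two capped gas ports on the bar, but nobody remembers whether its cap has an ordinary or a left-hand thread: try loosening it one way and, if it will not give, the other way, then unscrew it and lift it off. Finish while still holding the cap in the gripper, at rest about 10 cm above the left port. Leave the right port's cap screwed on as it is and do not disturb the glass bowl, the steel cup and the bottle.

Things in the scene. Friction and masses are not known exactly. Their poses are not given: they have to be found in the camera images.
- cap_left_center (a point): Loose black ribbed screw cap on the left port: upright cylinder, diameter 56 mm, height 40 mm, 0.06 to 0.11 kg, hollow; origin at its centre (20 mm below its top), z up. A white line on its top runs from the middle toward the cap's -x. It sits on the port's seat; all its sides are free to grip. Its thread: see cap_left.
- cap_left: The left cap as a body, origin at the centre of its underside. Quick thread, hidden, of either hand from start to start: ordinary opens anticlockwise from above, left-hand clockwise. Turned the right way it turns easily and is free to lift off after 1.05 rad (60 degrees), up to 2.1 rad. The wrong way it stops dead within 0.3 rad and the gripper slips or is held. Until free it lifts only about 4 mm.
- cap_right_center (a point): Loose black ribbed screw cap on the right port: upright cylinder, diameter 56 mm, height 40 mm, 0.06 to 0.11 kg, hollow; origin at its centre (20 mm below its top), z up. A white line on its top runs from the middle toward the cap's -x. It sits on the port's seat; all its sides are free to grip. It stays on.
- port_left_seat (a point): Centre of the flat seat on top of the left (larger y) gas port, 80 mm above the worktop: fixed aluminium column 52 mm across with a brass hose inlet behind, on a bolted foot 84 mm across, 8 mm high; z up, x away from the robot. A brass neck 26 mm high, 39 mm across stands on the seat inside the cap. Cap on: its centre is 20 mm above this point.
- port_right_seat (a point): Centre of the flat seat on top of the right (smaller y) gas port, 80 mm above the worktop: fixed aluminium column 52 mm across with a brass hose inlet behind, on a bolted foot 84 mm across, 8 mm high; z up, x away from the robot. A brass neck 26 mm high, 39 mm across stands on the seat inside the cap. Cap on: its centre is 20 mm above this point.
- votive_center (a point): Low round pink-tinted glass votive bowl, 74 mm across, 43 mm high, origin at mid-height; a bystander, stands between the two ports or a little nearer the robot.
- cup_center (a point): Steel cup with a strap handle, 58 mm across (79 mm with handle), 92 mm high, origin at mid-height; a bystander behind the left port.
- bottle_center (a point): Dark green half bottle of wine with a red capsule, 58 mm across, 235 mm high, origin at mid-height; a bystander, stands behind the ports.
Things that resemble listed ones, but are neither listed nor needed, are in the scene too. Leave any orange or red look-alike of the cap_left alone.

How it is judged (in metres and radians):
On the way:
1. the left cap is turned at least 0.75 rad while it still sits on its port (angle between the x axis of cap_left_center and the x axis of port_left_seat, either way round above 0.75 rad and z of cap_left_center in the frame of port_left_seat below 0.03 m and horizontal distance between cap_left_center and port_left_seat below 0.008 m), for 0.05 s.
At the end, for the whole second after the job is handed in: The left cap is gripped and still, its centre 80 to 200 mm above the left seat and within 60 mm sideways; the right cap is on its seat (centre 15 to 26 mm above it, 6 mm sideways, turned under 0.45 rad); bowl, cup, bottle within 30 mm of their start, tilted under 0.3 rad (z of cap_left_center in the frame of port_left_seat between 0.08 and 0.2 m and horizontal distance between cap_left_center and port_left_seat below 0.06 m and contact force between the fingers and cap_left above 1 N and linear speed of cap_left below 0.03 m/s and z of cap_right_center in the frame of port_right_seat between 0.015 and 0.026 m and horizontal distance between cap_right_center and port_right_seat below 0.006 m and angle between the x axis of cap_right_center and the x axis of port_right_seat, either way round below 0.45 rad and distance of each of votive_center, cup_center, bottle_center from where it was at the start of the episode below 0.03 m and angle between each of votive_center, cup_center, bottle_center's own z axis and vertical below 0.3 rad); the arm keeps its last pose, push and grip.
It fails at once if the right cap is unscrewed, turned over 0.45 rad or lifted (not (z of cap_right_center in the frame of port_right_seat between 0.015 and 0.026 m and horizontal distance between cap_right_center and port_right_seat below 0.006 m and angle between the x axis of cap_right_center and the x axis of port_right_seat, either way round below 0.45 rad)).
It fails at once if the bowl, cup or bottle is moved over 30 mm or tipped over 0.3 rad (not (distance of each of votive_center, cup_center, bottle_center from where it was at the start of the episode below 0.03 m and angle between each of votive_center, cup_center, bottle_center's own z axis and vertical below 0.3 rad)).
It also fails if it takes over 48 s, if anything falls off the work surface, if the arm or the gripper's body presses on something with over 40 N, if the wrist force passes 120 N, or if a joint passes its speed limit or range.

## Working session

There is one attempt and no reset: what is moved stays moved. The work goes in short steps, Python scripts to look and compute and a tool call to move; the robot and the scene stay as the last step left them, time stands still between calls to the robot, and variables do not carry over. Pictures are saved under pics/ and viewed, about 8 in all and at most 12, crops included, and the job is handed in when it is done.

Besides the shell and the picture viewer there is one more tool, called as name(argument=value, ...), one argument or row to a line, values as JSON. carry_out: Moves the arm, as the interface text tells. Shift numbers are shares of 0.04 m and turn numbers shares of 4 degrees, none past 1 either way. Its arguments: {"type":"object","properties":{"commands":{"type":"array"},"grip_force":{"type":"number"}},"required":["commands"]}

```bash
mkdir -p pics
cat > h.py <<'E'
import numpy as np, cv2
from plant import telemetry, cams, r
def ray(c,u,v,T=None):
    K=c["camera_matrix"];x=(u-K[0][2])/K[0][0];y=(v-K[1][2])/K[1][1]
    s=1.0
    for _ in range(20): s=1/(1+c["k1"]*(x*x+y*y)*s*s)
    d=np.array([x*s,y*s,1])
    M=np.linalg.inv(np.array(c["camera_from_world"])) if T is None else T
    return M[:3,3],M[:3,:3]@d
def atz(c,u,v,z,T=None):
    o,d=ray(c,u,v,T);return o+d*(z-o[2])/d[2]
E
python3 - <<'E'
from h import *
s=telemetry.get_state();print(s)
for n in("top","side"):
    c=cams.capture(n);cv2.imwrite(f"pics/{n}0.png",c["frame"][:,:,::-1]);np.save(f"{n}0.npy",c,allow_pickle=True)
E
```

```text
{'time_s': 0.0, 'joints': array([ 8.95599245e+01,  2.05912017e+01,  6.32681689e-01, -2.00036247e-02,
       -7.01364513e+01, -1.65078279e+01]), 'qd': array([-0.06330505, -0.05077783,  0.04819961, -0.02555804,  0.01862254,
       -0.12722732]), 'joint_torque': array([-5.49513861e-04, -5.82722712e+01,  2.93054509e+01,  6.99699238e+00,
        6.88879634e-03, -1.81404466e-04]), 'tcp_pos': array([0.19664472, 0.64523329, 0.24761737]), 'eef_rot': array([ 1.79903600e+02, -8.95886624e-03, -1.69547082e+01]), 'contact_force': array([ 0.03785582, -0.00442122,  0.97592215]), 'moment': array([-0.02637788,  0.00452692,  0.04254197]), 'gripper_width': 0.08769240577083326}
```

View pics/top0.png

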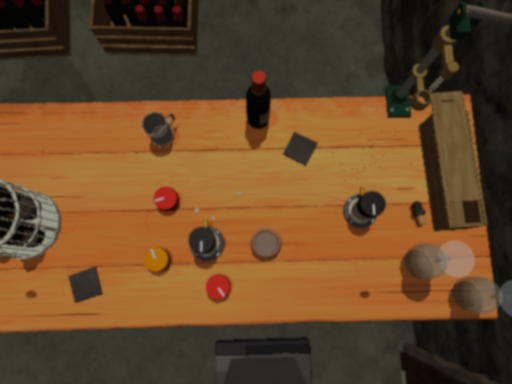

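View pics/side0.png

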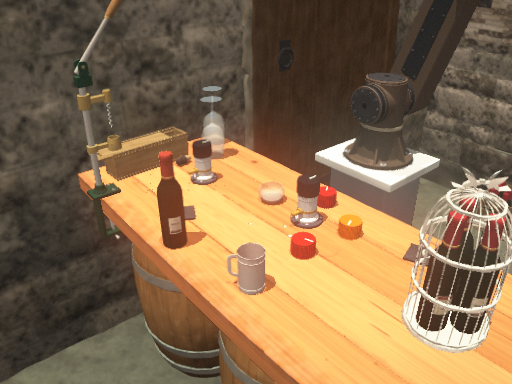

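Top view: black caps on ports at about (203,238) (left, next to the bowl at (265,244)) and (371,205) (right). The lookalikes are red (165,199), red (218,287) and orange (156,260), all lying on the table. The left black cap on its column is the one described, and I'll confirm that in a crop.

Run:
```python
from h import *
t=np.load("top0.npy",allow_pickle=True).item()
s=np.load("side0.npy",allow_pickle=True).item()
for n,u,v,z in(("capL",203,238,.12),("capR",371,205,.12),("bowl",265,244,.02),("cup base",158,132,.05),("bottle",258,105,.1)):
    print(n,atz(t,u,v,z).round(3))
for n,u,v in(("capL",309,179),("capR",202,143)): print("side",n,atz(s,u,v,.12).round(3))
a=cv2.resize(t["frame"][195:285,155:285],None,fx=5,fy=5,interpolation=cv2.INTER_CUBIC)
b=cv2.resize(s["frame"][160:235,255:345],None,fx=5,fy=5,interpolation=cv2.INTER_CUBIC)
b=cv2.copyMakeBorder(b,0,0,0,200,cv2.BORDER_CONSTANT)
cv2.imwrite("pics/crop.png",cv2.resize(a,None,fx=1.2,fy=1.2)[:,:,::-1]);
```

```text
capL [0.491 0.131 0.12 ]
capR [ 0.553 -0.234  0.12 ]
bowl [ 0.481 -0.004  0.02 ]
cup base [0.754 0.247 0.05 ]
bottle [0.797 0.005 0.1  ]
side capL [0.488 0.139 0.12 ]
side capR [ 0.558 -0.233  0.12 ]
```

View pics/crop.png

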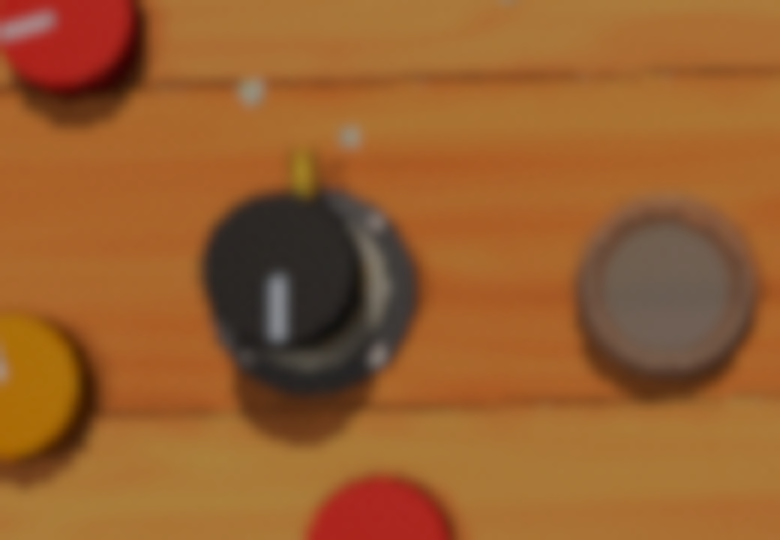

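The crop confirms it: black ribbed cap on its column, line start at about crop (278,275), pointing toward the robot. The cap is near (0.488, 0.134), and the top and side views agree to under 1 cm. The approach swings inward first to stay clear of the birdcage on the left.

carry_out(
  commands=[0.15,-0.9,0,0,-1,0.15,-0.9,0,0,-1,0.15,-0.9,0,0,-1,0.15,-0.9,0,0,-1,0.15,-0.9,0,0,-1,0.15,-0.9,0,0,-1,0.15,-0.9,0,0,-1,0.15,-0.9,0,0,-1],
  grip_force=30,
)

```text
time_s: 0.9
tcp_pos: [0.2448, 0.3559, 0.2483]
eef_rot: [180.0, 0.0, -16.9]
contact_force: [-0.0, -0.1, 0.5]
gripper_width: 0.0876
```

carry_out(
  commands=[0.8,-0.7,0,0.6,-1,0.8,-0.7,0,0.6,-1,0.8,-0.7,0,0.6,-1,0.8,-0.7,0,0.6,-1,0.8,-0.7,0,0.6,-1,0.8,-0.7,0,0.6,-1,0.8,-0.7,0,0.6,-1,0.4,-0.6,0,0,-1],
)

```text
time_s: 1.7
tcp_pos: [0.4865, 0.1359, 0.2481]
eef_rot: [180.0, 0.0, -0.1]
contact_force: [-0.7, -0.6, -0.4]
gripper_width: 0.0877
```

carry_out(
  commands=[0,0,0,0,-1,0,0,0,0,-1,0,0,0,0,-1],
)

```text
time_s: 2.0
tcp_pos: [0.4844, 0.1379, 0.2484]
eef_rot: [180.0, 0.0, -0.1]
contact_force: [0.2, 0.0, 0.2]
gripper_width: 0.0877
```

Run:
```python
from h import *
s=telemetry.get_state();print(s["tcp_pos"],s["eef_rot"],s["joints"])
c=cams.capture("wrist");cv2.imwrite("pics/w1.png",c["frame"][:,:,::-1])
c["s"]=s;np.save("w1.npy",c,allow_pickle=True);print(np.array(c["mount"]).round(3))
```

```text
[0.48435507 0.13792328 0.24841746] [ 1.79998833e+02  1.82916525e-02 -1.40022251e-01] [ 3.82730365e+01  4.27475022e+00 -2.04946199e+01 -1.15083119e-02
 -6.52456878e+01  5.15917616e+01]
[[ 0.    -0.954 -0.299  0.08 ]
 [ 1.     0.    -0.001 -0.   ]
 [ 0.001 -0.299  0.954 -0.136]
 [ 0.     0.     0.     1.   ]]
```

View pics/w1.png

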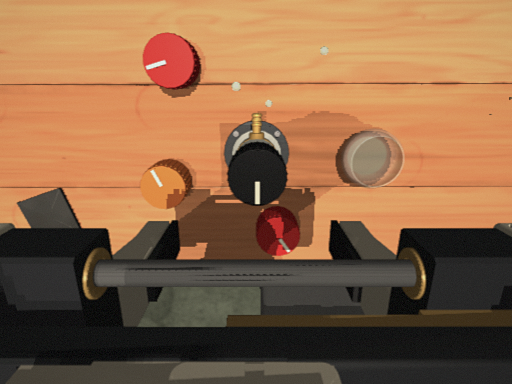

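Wrist view: left cap top centre at about (257,180), line pointing down toward the robot; the bowl at (372,158) is clear.

```bash
cat >> h.py <<'E'
from scipy.spatial.transform import Rotation as Ro
def wT(c,s):
    T=np.eye(4);T[:3,:3]=Ro.from_euler("xyz",s["eef_rot"],degrees=True).as_matrix();T[:3,3]=s["tcp_pos"];return T@np.array(c["mount"])
E
python3 - <<'E'
from h import *
c=np.load("w1.npy",allow_pickle=True).item();T=wT(c,c["s"])
f=c["frame"].astype(int)
m=((f.max(2)<50)).astype(np.uint8);m[:135]=0;m[188:]=0;m[:,:215]=0;m[:,300:]=0
for y in (172,176,180,184): 
    x=np.where(m[y])[0];print(y,x.min(),x.max())
for p in((257,171),(257,180),(228,172),(286,172)): print(p,atz(c,*p,.12,T).round(4))
E
```

```text
172 228 286
176 229 285
180 228 286
184 229 284
(257, 171) [0.4931 0.1357 0.12  ]
(257, 180) [0.4845 0.1357 0.12  ]
(228, 172) [0.4922 0.1623 0.12  ]
(286, 172) [0.4921 0.1091 0.12  ]
```

carry_out(
  commands=[0.06,-0.05,-0.7,0,-1,0,0,-0.7,0,-1,0,0,-0.7,0,-1,0,0,-0.7,0,-1,0,0,-0.5,0,-1,0,0,-0.23,0,-1,0,0,0,0,-1,0,0,0,0,-1],
)

```text
time_s: 2.85
tcp_pos: [0.4876, 0.1364, 0.1082]
eef_rot: [-180.0, -0.1, -0.1]
contact_force: [-0.4, -0.3, 0.7]
gripper_width: 0.0875
```

carry_out(
  commands=[0,0,0,0,1,0,0,0,0,1,0,0,0,0,1,0,0,0,0,1,0,0,0,0,1,0,0,0,0,1,0,0,0,0,1,0,0,0,0,1],
  grip_force=20,
)

```text
time_s: 3.65
tcp_pos: [0.4873, 0.1356, 0.1076]
eef_rot: [180.0, -0.0, -0.1]
contact_force: [-0.2, -1.9, 4.8]
gripper_width: 0.0563
```

carry_out(
  commands=[0,0,0,0.75,1,0,0,0,0.75,1,0,0,0,0.75,1,0,0,0,0.75,1,0,0,0,0.75,1,0,0,0,0.75,1,0,0,0,0.75,1,0,0,0,0,1],
)

```text
time_s: 4.45
tcp_pos: [0.4859, 0.1345, 0.1067]
eef_rot: [180.0, 0.2, 20.8]
contact_force: [-2.4, -5.1, 1.8]
gripper_width: 0.0548
```

Run:
```python
from h import *
s=telemetry.get_state();print(s["tcp_pos"],s["eef_rot"],s["moment"],s["contact_force"])
c=cams.capture("wrist");cv2.imwrite("pics/w2.png",c["frame"][:,:,::-1])
```

```text
[0.48588388 0.13445934 0.10668714] [179.96307887   0.18212044  20.8156015 ] [-1.80155314  0.92486657 -0.45102054] [-2.36561392 -5.05634326  1.82869553]
```

View pics/w2.png

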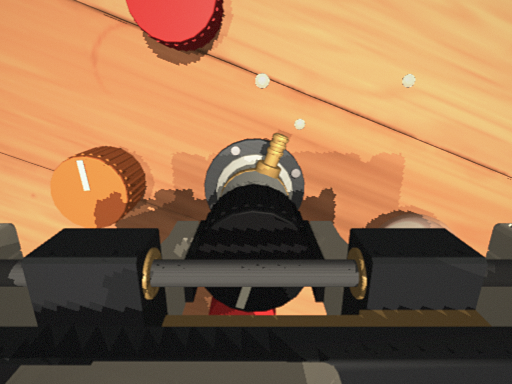

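The line now points down-left by about 19° relative to the gripper, so the fingers slipped and the cap did not give anticlockwise. The moment (-0.45 N m) says the same. Next: the other way.

carry_out(
  commands=[0,0,0,-0.5,1,0,0,0,-1,1,0,0,0,-1,1,0,0,0,-1,1,0,0,0,-1,1,0,0,0,-1,1,0,0,0,-1,1,0,0,0,-1,1],
  grip_force=25,
)

```text
time_s: 5.3
tcp_pos: [0.4866, 0.1355, 0.1068]
eef_rot: [180.0, 0.1, -9.4]
contact_force: [-2.2, -0.5, 0.2]
gripper_width: 0.0547
```

Run:
```python
from h import *
s=telemetry.get_state();print(s["tcp_pos"],s["eef_rot"],s["moment"],s["contact_force"],s["gripper_width"])
```

```text
[0.48657022 0.13549293 0.10678545] [ 1.79964865e+02  6.62328212e-02 -9.40432579e+00] [-0.24502316  0.61231615 -0.02031485] [-2.19313398 -0.46958092  0.15536917] 0.05470187766623026
```

Clockwise it turns freely (moment about 0.02 N m), so it is a left-hand thread. Continuing.

carry_out(
  commands=[0,0,0,-1,1,0,0,0,-1,1,0,0,0,-1,1,0,0,0,-1,1,0,0,0,-1,1,0,0,0,-1,1,0,0,0,-1,1,0,0,0,-1,1],
)

```text
time_s: 6.1
tcp_pos: [0.4868, 0.1358, 0.1069]
eef_rot: [180.0, 0.0, -41.4]
contact_force: [-0.2, -0.3, -1.0]
gripper_width: 0.0549
```

carry_out(
  commands=[0,0,0,-1,1,0,0,0,-1,1,0,0,0,-1,1,0,0,0,-1,1,0,0,0,-1,1,0,0,0,-1,1,0,0,0,-1,1,0,0,0,0,1],
)

```text
time_s: 6.9
tcp_pos: [0.4873, 0.1361, 0.1071]
eef_rot: [-180.0, 0.0, -69.3]
contact_force: [0.3, 0.7, -1.5]
gripper_width: 0.0546
```

Run:
```python
from h import *
s=telemetry.get_state();print(s["tcp_pos"],s["eef_rot"],s["joints"],s["moment"],s["contact_force"],s["gripper_width"])
c=cams.capture("wrist");cv2.imwrite("pics/w3.png",c["frame"][:,:,::-1])
```

```text
[0.48725418 0.13611893 0.10709472] [-1.79981122e+02  2.58915727e-02 -6.92635652e+01] [ 3.78727126e+01  1.29219803e+01 -3.10644907e+01 -2.66685708e-02
 -4.59878634e+01 -1.71177568e+01] [0.46234165 0.02517315 0.05998469] [ 0.27423869  0.68126425 -1.54691142] 0.054637360685721025
```

View pics/w3.png

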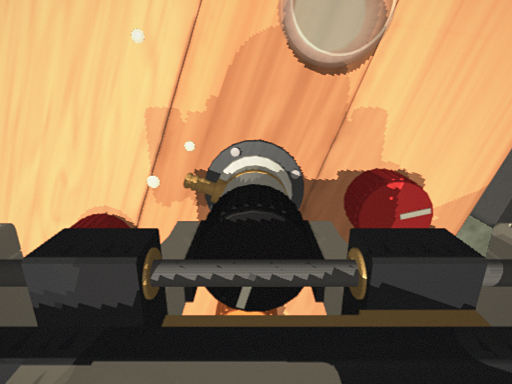

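The line sits at the same place relative to the gripper, at about (243,298), while the hose inlet swung round to (200,183). The cap therefore followed the full 90°. Now a gentle lift.

carry_out(
  commands=[0,0,0.1,0,1,0,0,0.1,0,1,0,0,0.1,0,1,0,0,0.1,0,1],
)

```text
time_s: 7.35
tcp_pos: [0.4872, 0.136, 0.1238]
eef_rot: [-180.0, 0.0, -69.1]
contact_force: [-1.7, 3.5, -3.2]
gripper_width: 0.0547
```

carry_out(
  commands=[0,0,0.2,0,1,0,0,0.3,0,1,0,0,0.4,0,1,0,0,0.4,0,1,0,0,0.3,0,1,0,0,0.1,0,1,0,0,0,0,1,0,0,0,0,1],
)

```text
time_s: 8.15
tcp_pos: [0.4868, 0.1354, 0.1909]
eef_rot: [180.0, -0.0, -69.2]
contact_force: [-0.2, -0.3, -0.2]
gripper_width: 0.0548
```

carry_out(
  commands=[0,0,0,0,1,0,0,0,0,1,0,0,0,0,1,0,0,0,0,1,0,0,0,0,1],
)

```text
time_s: 8.65
tcp_pos: [0.4871, 0.1357, 0.1913]
eef_rot: [180.0, -0.0, -69.1]
contact_force: [0.0, 0.4, -0.3]
gripper_width: 0.0546
```

Run:
```python
from h import *
s=telemetry.get_state();print(s["tcp_pos"],s["contact_force"],s["gripper_width"],abs(s["qd"]).max())
c=cams.capture("side");cv2.imwrite("pics/s2.png",cv2.resize(c["frame"][80:300,130:390],None,fx=3,fy=2.7)[:,:,::-1])
```

```text
[0.48714717 0.13565579 0.19125223] [ 0.00613572  0.41474431 -0.34037712] 0.05461674283987936 0.2168677166420842
```

View pics/s2.png

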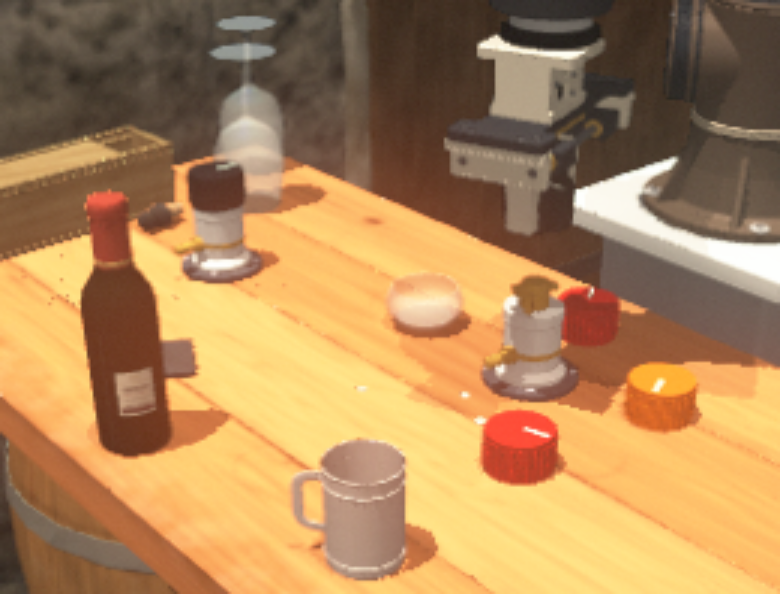

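The left neck is bare at (532,293) and the cap sits behind the finger at (550,200). The right cap, bowl, cup and bottle are unmoved.

```bash
python3 -c "
from h import *
print(r.close_job())"
```

```text
the job is handed in; nothing more can be done
None
```

The left cap is unscrewed and lifted off, and the job was handed in at about 8.7 s with the cap still in the gripper.

- **Thread:** it is left-hand. Anticlockwise, the cap did not give and the fingers slipped, with about 0.45 N m of resistance. Clockwise it turned easily, and I took it through about 90° on its seat before lifting.
- **Final hold:** the cap hangs about 10 cm above the left port, within a few millimetres sideways. I worked this out from the arm's own position (TCP at z = 0.191 m). The grip opening is 54.6 mm on a 56 mm cap and the arm is at rest.
- **Bystanders:** the last side view shows the left neck bare. The right cap, bowl, cup and bottle look where they were; I checked these by eye only.

No check failed or disagreed. The opening went from 56.3 mm to about 54.8 mm during the slip and then stayed steady. In that last view a finger partly hides the cap, so the opening is the main evidence that it is held.

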